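# Change over the gauge anvil and present the notched glass slide

## Robot

A 6-joint arm with a two-finger parallel gripper is mounted at the origin on the work surface. World frame = base frame: x ahead of the robot, y to its left, z up, the work surface at z = 0. Lengths are in m, angles in degrees, forces in N, time in s.
With the tool pointing down it reaches from about 0.375 to 0.9 m from the base axis. Payload 3.1 kg.
Tool frame: the origin (TCP) lies at the very end of the fingers, on their centre line; the grasp point (between the pads) lies 19 mm behind it (grip_point_offset is the distance from the TCP to the grasp point, in m); y points along the fingers, x is the direction in which the jaws open and shut, and the axes are right-handed (so a half turn about y gives the same grasp; the last joint's range is limited). The gripper opens to 87 mm and grips with 3 to 60 N. Pads are 19 mm wide; open, the fingers measure 117 mm over their backs; the gripper's body (75 mm by 190 mm) begins 51 mm behind the grasp point.
Start: joints at [53.715, 30.224, 82.088, -0, 67.689, -10.227], TCP at [0.275, 0.561, 0.223] pointing down, gripper open.
Joint ranges: [-176.69, 176.69], [-43.24, 126.21], [12.49, 139.97], [-82, 262], [0, 151.66], [-163.58, 163.58]. Speed limits (degrees/s): [159.86, 159.86, 180, 180, 180, 180].

## Interface

Orientations are given as a 3x3 rotation matrix whose columns are the frame's x, y, z axes.
In Python, from rig import * gives the robot as it stands.
- The arm moves only by the tool send_rows, never from a script. Its argument "moves" is text: rows parted by semicolons, each of 5 numbers parted by spaces: the finger opening in mm, from 0 to 87, then the shift along the tool's x, y, z in mm, then the turn about the tool's y in degrees. In form: fingers dx dy dz yaw; .... A call has 1 to 20 rows; each row shifts and turns the commanded pose from where the row before left it, along the tool's axes as they then stand; what a row does not reach is not made up. A row lasts 1/12 s, in which the tool goes at most 41.7 mm and 7.16 degrees, less where a joint would pass 70% of its speed; a pose out of reach is approached as far as the arm can. A call is refused whole if a number of a shift passes 41.7 or a number of a turn 7.16, either way. A call with a gripper value outside its range is refused whole. The fingers move at their own pace and stop on an object; the grip force is fixed at half the most. Time passes only in rows, so rows that do not move let the fingers close. It gives the time, the measured TCP pose, the force and the opening at its end, in the units of the state.
- read_state(): the state, without advancing time (a new reading comes with each control period).
- capture(name): name is "side" or "top"; returns a dict with "image" (400x640x3 uint8, blue, green, red), "z_map" (400x640 float32, m along the optical axis (not along the pixel's ray), 0 where there is no reading), "mtx" (3x3 intrinsics, pixels), "origin" and "rotation" of the camera in the world. Camera axes: x right, y up, looking along -z (the intrinsics and any distortion apply to the point x, -y, -z); pixel columns grow to the right and rows downward; lengths in m; the calibration is good to about 2 mm. A picture is of the moment at which its call begins.
- hand_in(): hands the job in, once; it reports no verdict.
Trained networks look in a picture, given as the dict that the camera call returned (one of the last four; its "shot" number tells which), for a name from the list of things; names that differ only in an ending like _2 or _b are one class to them, and where a whole thing is asked for, a point or a joint stands for the part that bears it (a point fixed in the world has none). Each returns a list of dicts, best first, with "p" (0 to 1); they miss things now and then, are a little off and sometimes report something else, mostly with a low value. They report only what shows in the picture. A call takes as long as a camera call. They do not tell look-alikes from the thing itself.
- search_frame(picture, name): "bbox" ([left, top, right, bottom] in pixels, round what is visible of it).
- masks_of(picture, name): "region" (400x640 bool, what is visible of it) and "bbox" ([left, top, right, bottom] in pixels, round what is visible of it).
- mark_of(picture, name): "pixel" ([row, column] in pixels: a listed point, or the origin of a listed thing).
The state is a dict: "time_s": time; "joint_positions": joint angles; "qvel": joint speeds; "tau": joint torques, N m; "position": TCP position; "tcp_rot": TCP orientation; "force": force on the tool from outside, world axes, zero at the start; "moment": the same for the moment, N m; "opening": opening from 0.0 (shut) to 1.0 (fully open).
Only numpy, scipy, OpenCV 4.12 (cv2) and the standard library are available. Lean on these libraries where they do the work, as an engineer would, in place of code of your own. Each camera call takes 0.05 s, during which the arm holds its last target. There are 200 camera calls.

## Task

Change over the gauge anvil: take the steel setting master off it and stand the master upright in its empty ring seat, then let go of it. Then lift the glass slide out of its slotted stand, gripping only the clear glass and not the frosted end (the end with the small corner notch), and present it centred about 10 cm above the empty anvil, tipped roughly 45 degrees so that its label side faces up. Finish while still holding it there, still; drop nothing and leave everything else where it is.

Things in the scene. Friction and masses are not known exactly. Their poses are not given: they have to be found in the camera images.
- anvil: Fixed round gauge anvil: white-painted foot 110 mm across and 22 mm high, a 96 mm grey step up to 28 mm, and a flat ground steel disc, 76 mm across, whose top is at 35 mm. Origin at the centre of its underside, on the bench; z up. The master stands on it at the start. Anvil, seat and stand may be in any of the three places (left, middle, right).
- seat: Fixed round aluminium ring seat, 74 mm across and 14 mm high: a shallow cup with a flat inner floor 8 mm above the bench and an inner diameter of 60 mm, empty at the start. Origin at the centre of its underside, on the bench; z up.
- stand: Fixed slide stand: a dark steel disc, 116 mm across and 6 mm thick, with two grey bars (100 x 22 mm, tops at 22 mm) on it that leave between them a straight slot along the stand's x axis, 10 mm wide, with its floor at 6 mm. Turned any way round. Origin at the centre of its underside, on the bench; z up.
- master: Loose steel setting master, about 0.35 kg: round foot 44 mm across and 12 mm high, then a straight stem 30 mm across up to a total height of 52 mm. Origin at the centre of its underside; z is its axis, up at the start.
- slide: Loose glass slide, about 75 g: a plate 90 mm long (x), 8 mm thick (y) and 45 mm high (z), origin at its centre. It stands on a long edge in the stand's slot, +z up, its top 51 mm and its centre 28.5 mm above the bench, turned any way round. Clear glass from x = -45 to +17 mm; frosted white from +17 mm to the +x end.
- slide_notch (a point): The notch at the slide's frosted end: its top corner (+x, +z) is cut away in a step 10 mm long and 12 mm high. The point is the notch's inner corner, 35 mm along x and 10.5 mm along z from the slide's centre. With the label side facing you, the notch is at the top left.
- slide_label (a point): Centre of the label, a 22 x 28 mm paper patch with dark lines on the frosted end of the +y face only (slide frame 30, 4, -6 mm): the slide's +y axis points out of the label side.
- vee_block: Bystander: loose steel vee block, 50 x 40 x 30 mm, origin at the centre of its underside.
- oil_bottle: Bystander: loose small grey bottle with a black cap, 36 mm across, 80 mm high, origin at the centre of its underside.
- wing_nut: Bystander: loose steel wing nut, 39 mm over its wings and 14 mm high, origin at the centre of its underside.
- collar: Bystander: loose brass ring, 26 mm across, 12 mm high, origin at the centre of its underside.
- block_box: Bystander: loose closed wooden gauge-block box, 70 x 110 x 35 mm, origin at the centre of its underside.
- brush: Bystander: loose small bench brush, 130 mm long, lying at the back.
- steel_parallel: Bystander: loose steel bar, 90 x 12 x 20 mm, origin at the centre of its underside.
There are look-alikes about, which are no part of the job. There is more than one size of the anvil; the job needs the largest.

How it is judged:
By the outcome, as a careful person would: the job done as asked, in the order asked, and still so for the second after the job is handed in, while the arm keeps its last pose, push and grip.
It also fails if it takes over 56 s, if anything falls off the work surface, if the arm or the gripper's body presses on something with over 40 N, if the wrist force passes 120 N, or if a joint passes its speed limit or range.

## Working session

There is one attempt and no reset: what is moved stays moved. The work goes in short steps, Python scripts to look and compute and a tool call to move; the robot and the scene stay as the last step left them, time stands still between calls to the robot, and variables do not carry over. Pictures are saved under pics/ and viewed, about 8 in all and at most 12, crops included, and the job is handed in when it is done.

Besides the shell and the picture viewer there is one more tool, called after "Call:" as name(argument=value, ...), one argument or row to a line, values as JSON. send_rows: Moves the arm, as the interface text tells. Its arguments: {"type":"object","properties":{"moves":{"type":"string"}},"required":["moves"]}

```bash
ls; mkdir -p pics; cat > h.py <<'E'
from rig import *
import numpy as np, cv2
def pts(c):
    z=c["z_map"];h,w=z.shape;v,u=np.mgrid[:h,:w];m=c["mtx"]
    x=(u-m[0,2])/m[0,0]*z;y=(v-m[1,2])/m[1,1]*z
    P=np.stack([x,-y,-z],-1)@np.array(c["rotation"]).T+np.array(c["origin"])
    P[z==0]=np.nan
    return P
def proj(c,p):
    q=(np.array(p)-c["origin"])@np.array(c["rotation"]);m=c["mtx"]
    return m[0,0]*q[0]/-q[2]+m[0,2], m[1,1]*-q[1]/-q[2]+m[1,2]
E
python3 - <<'E'
from h import *
s=read_state();print({k:np.round(v,3).tolist() for k,v in s.items()})
for n in("top","side"):
    c=capture(n);c["mtx"]=np.array(c["mtx"]);print(c.keys(),c["mtx"],c["origin"],c["rotation"])
    cv2.imwrite(f"pics/{n}0.png",c["image"]);np.save(n+"0.npy",c,allow_pickle=True)
    for t in("anvil","seat","stand","master","slide","slide_notch","slide_label"):
        P=pts(c)
        for d in mark_of(c,t):
            r,k=d["pixel"];print(n,t,np.round(d["pixel"]),round(d["p"],2),P[int(round(r)),int(round(k))].round(3) if 0<=r<399.4 and 0<=k<639.4 else None)
E
```

```text
pics
{'time_s': 0.0, 'joint_positions': [53.714, 30.279, 82.156, -0.0, 67.687, -10.227], 'qvel': [0.041, 0.079, -0.006, -0.048, 0.068, -0.01], 'tau': [0.001, -44.004, -17.66, 0.063, 0.058, -0.0], 'position': [0.274, 0.561, 0.222], 'tcp_rot': [[0.439, -0.001, -0.898], [0.898, -0.002, 0.439], [-0.002, -1.0, 0.0]], 'force': [0.221, 0.287, -1.269], 'moment': [-0.018, 0.025, 0.058], 'opening': 1.002}
dict_keys(['image', 'z_map', 'mtx', 'origin', 'rotation', 'shot']) [[367.452441     0.         322.26462072]
 [  0.         367.452441   198.69509049]
 [  0.           0.           1.        ]] [ 0.4390596  -0.02726703  0.84638326] [[-1.40611564e-02  9.88158053e-01 -1.52793800e-01]
 [-9.99901114e-01 -1.38635107e-02  2.35890582e-03]
 [ 2.12713297e-04  1.52811860e-01  9.88255276e-01]]
top anvil [285. 405.] 0.85 [ 0.373 -0.207  0.023]
top anvil [251. 475.] 0.65 [ 0.444 -0.366  0.024]
top anvil [221. 408.] 0.58 [ 0.508 -0.209  0.075]
top seat [195. 325.] 0.76 [ 0.577 -0.036  0.008]
top stand [225. 192.] 0.66 [0.511 0.264 0.023]
top master [219. 410.] 0.74 [ 0.511 -0.21   0.088]
top slide [225. 18
[... 340 characters left out ...]
7 -0.66811496  0.75967587] [[ 0.97627087  0.14485114 -0.1609762 ]
 [-0.21567303  0.71731343 -0.66253044]
 [ 0.0195021   0.6815274   0.73153269]]
side anvil [304. 234.] 0.8 [ 0.374 -0.235  0.026]
side anvil [296. 317.] 0.69 [ 0.52  -0.257  0.038]
side anvil [165. 232.] 0.63 [0.401 0.152 0.003]
side anvil [384. 288.] 0.59 [ 0.444 -0.393  0.025]
side seat [215. 324.] 0.9 [ 0.581 -0.05   0.008]
side stand [133. 271.] 0.79 [0.508 0.244 0.009]
side stand [215. 323.] 0.58 [ 0.578 -0.051  0.01 ]
side master [279. 309.] 0.66 [ 0.51  -0.236  0.065]
side slide [117. 268.] 0.89 [0.506 0.268 0.043]
side slide_notch [118. 281.] 0.63 [0.538 0.261 0.04 ]
side slide_label [122. 280.] 0.74 [0.535 0.26  0.028]
```

View pics/top0.png

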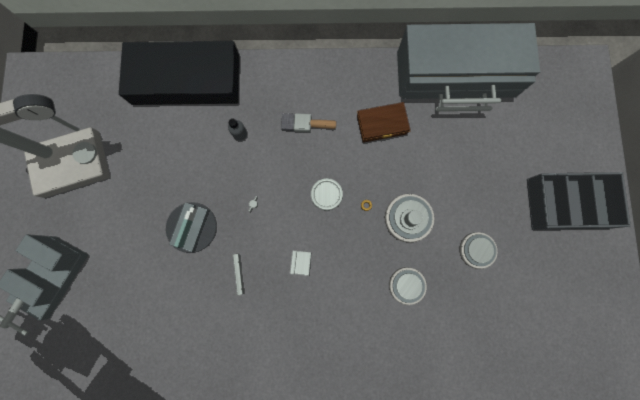

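View pics/side0.png

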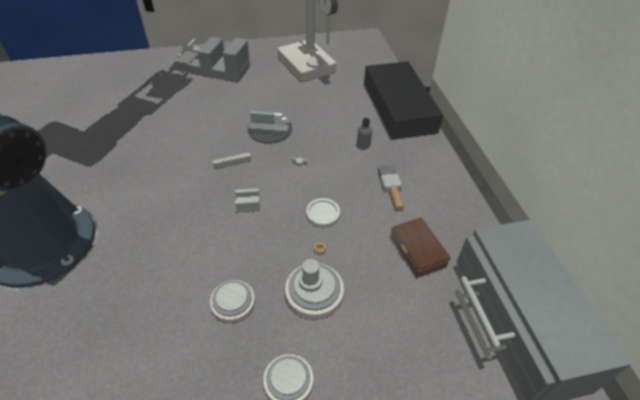

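The two pictures show:
- **Anvil candidates (top view):** (410,218) is the largest and carries the master. The smaller look-alikes are at (408,286) and (479,251).
- **Seat:** (326,194).
- **Stand and slide:** (190,227), with the white frosted end at about (190,212).
- **Other flat or round things:** the collar is at (367,205).

Next I'll measure from depth and check with one close crop.

```bash
python3 - <<'E'
from h import *
C={n:np.load(n+"0.npy",allow_pickle=True).item() for n in("top","side")}
def sel(n,c,r,zl,zh):
    P=pts(C[n]).reshape(-1,3);m=(np.hypot(P[:,0]-c[0],P[:,1]-c[1])<r)&(P[:,2]>zl)&(P[:,2]<zh);return P[m]
def circ(Q):
    (x,y),r=cv2.minEnclosingCircle((Q[:,:2]*1000).astype(np.float32));return np.round([x,y,2*r],1),len(Q),Q[:,2].mean().round(4)
for n in C:
    print(n,"mastertop",circ(sel(n,(.51,-.215),.03,.081,.1)))
    for nm,c in(("anvil",(.51,-.21)),("small1",(.373,-.21)),("small2",(.444,-.37))):
        print(n,nm,circ(sel(n,c,.07,.008,.045)))
    print(n,"seat",circ(sel(n,(.578,-.04),.05,.010,.03)), "floor",circ(sel(n,(.578,-.04),.045,.004,.010)))
    Q=sel(n,(.51,.265),.07,.030,.07);rr=cv2.minAreaRect((Q[:,:2]*1000).astype(np.float32));print("slide",rr,len(Q),Q[:,2].max())
    Q=sel(n,(.51,.265),.07,.046,.07);rr=cv2.minAreaRect((Q[:,:2]*1000).astype(np.float32));print("slidetop",rr,len(Q))
    Q=sel(n,(.51,.265),.07,.015,.027);rr=cv2.minAreaRect((Q[:,:2]*1000).astype(np.float32));print("bars",rr,len(Q))
    Q=sel(n,(.51,.265),.08,.0035,.03);print("standdisc",circ(Q))
a=C["top"]["image"][185:265,140:240];b=C["side"]["image"][90:160,220:320]
a=cv2.resize(a,(400,320),interpolation=2);b=cv2.resize(b,(457,320),interpolation=2)
cv2.imwrite("pics/crop.png",np.hstack([a,b[:,:400]]))
E
```

```text
top mastertop (array([ 515.6, -221.3,   29.7]), 165, np.float64(0.0866))
top anvil (array([ 521.7, -225.7,  109.6]), 1497, np.float64(0.0289))
top small1 (array([ 371.4, -216.3,   82.1]), 1097, np.float64(0.0218))
top small2 (array([ 447.4, -378.9,   82.6]), 1066, np.float64(0.0217))
top seat (array([580.1, -39.4,  73.7]), 344, np.float64(0.0132)) floor (array([576.3, -37.2,  68.1]), 451, np.float64(0.0079))
slide ((506.5931396484375, 273.1448059082031), (9.589841842651367, 89.72098541259766), 71.46205139160156) 290 0.0542755076953354
slidetop ((501.6639709472656, 274.92041015625), (9.552196502685547, 79.25713348388672), 71.7254409790039) 174
bars ((508.3330383300781, 272.4013977050781), (55.230655670166016, 99.6358871459961), 71.57073211669922) 780
standdisc (array([510.1, 265.5, 159.2]), 1742, np.float64(0.0139))
side mastertop (array([ 513.5, -222. ,   32.1]), 222, np.float64(0.0876))
side anvil (array([ 520.1, -227.6,  110.8]), 1893, np.float64(0.0301))
side small1 (array([ 369.5, -217.8,   82.4]), 1461, np.float64(0.0228))
side small2 (array([ 445.2, -380. ,   81.6]), 1924, np.float64(0.0235))
side seat (array([579.5, -41. ,  76.8]), 451, np.float64(0.0133)) floor (array([576.6, -44.5,  74.9]), 336, np.float64(0.0084))
slide ((505.1912841796875, 273.4346923828125), (18.120033264160156, 89.9713363647461), 74.56975555419922) 311 0.054905819512909404
slidetop ((501.0419921875, 274.89434814453125), (15.23668384552002, 78.6764144897461), 70.96401977539062) 129
bars ((506.69134521484375, 269.38238525390625), (58.535057067871094, 100.44242095947266), 74.19139862060547) 401
standdisc (array([510.3, 266.3, 158.6]), 906, np.float64(0.0148))
```

View pics/crop.png

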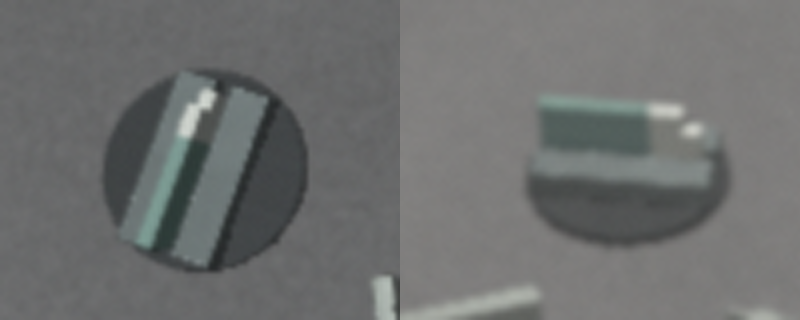

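The crop shows the notched frosted end at the far (+x) end. The label isn't visible from the −y side, so it faces +y, about azimuth 71.5°. The measured anvil diameters are 110, 82 and 82 mm, so the one under the master is the right one. Now I'll move towards the master.

Call:
send_rows(
  moves="70 -29.8 0 -28 0;70 -29.8 0 -28 0;70 -29.8 0 -28 0;70 -29.8 0 -28 0;70 -29.8 0 -28 0;70 -29.8 0 -28 0;70 -29.8 0 -28 0;70 -29.8 0 -28 0;70 -29.8 0 -28 0;70 -29.8 0 -28 0;70 -29.8 0 -28 0;70 -29.8 0 -28 0;70 -29.8 0 -28 0;70 -29.8 0 -28 0;70 -29.8 0 -28 0;70 -29.8 0 -28 0;70 -29.8 0 -28 0;70 -29.8 0 -28 0;70 -29.8 0 -28 0;70 -29.8 0 -28 0",
)

```text
time_s: 2.47
position: [0.516, -0.2221, 0.2227]
tcp_rot: [[0.44, 0.0, -0.898], [0.898, -0.0, 0.44], [0.0, -1.0, -0.0]]
force: [0.1, 0.3, 0.1]
opening: 0.802
```

```bash
cat >> h.py <<'E'
def go(*t):
    s=read_state();R=np.array(s["tcp_rot"]);d=(np.array(t)-s["position"])@R*1000
    print("t",s["time_s"],"pos",np.round(s["position"],4),"j",np.round(s["joint_positions"],1),"F",np.round(s["force"],1),"open",round(s["opening"]*87,1))
    print("R",np.round(R,3).tolist(),"go",np.round(d,1),"n",np.linalg.norm(d).round(1))
E
python3 -c "
from h import *
go(.515,-.2215,.056)"
```

```text
t 2.4667 pos [ 0.516  -0.2221  0.2227] j [-34.7  25.3  91.3   0.   63.4 -98.6] F [0.1 0.3 0.1] open 69.8
R [[0.44, 0.0, -0.898], [0.898, -0.0, 0.44], [0.0, -1.0, -0.0]] go [1.000e-01 1.667e+02 1.300e+00] n 166.7
```

Call:
send_rows(
  moves="60 0 33 1 0;60 0 33 0 0;60 0 30 0 0;60 0 25 0 0;60 0 20 0 0;60 0 15 0 0;60 0 10 0 0;25 0 0 0 0;25 0 0 0 0;25 0 0 0 0;25 0 0 0 0;25 0 0 0 0",
)

```text
time_s: 3.47
position: [0.5156, -0.2199, 0.0577]
tcp_rot: [[0.439, 0.002, -0.898], [0.898, -0.001, 0.439], [-0.0, -1.0, -0.002]]
force: [0.4, -0.2, 0.5]
opening: 0.397
```

```bash
python3 -c "
from h import *
go(.515,-.2215,.056)"
```

```text
t 3.4667 pos [ 0.5156 -0.2199  0.0577] j [-34.5  39.1  98.8  -0.   41.9 -98.5] F [ 0.4 -0.2  0.5] open 34.6
R [[0.439, 0.002, -0.898], [0.898, -0.001, 0.439], [-0.0, -1.0, -0.002]] go [-1.7  1.7 -0.2] n 2.4
```

Call:
send_rows(
  moves="0 0 0 0 0;0 0 0 0 0;0 0 0 0 0;0 0 -5 0 0;0 0 -15 0 0;0 0 -25 0 0;0 0 -25 0 0;0 0 -15 0 0",
)

```text
time_s: 4.13
position: [0.515, -0.2189, 0.143]
tcp_rot: [[0.439, 0.001, -0.898], [0.898, 0.001, 0.439], [0.001, -1.0, -0.0]]
force: [0.8, -1.2, -3.8]
opening: 0.33
```

```bash
python3 -c "
from h import *
go(.580,-.0395,.14)"
```

```text
t 4.1333 pos [ 0.515  -0.2189  0.143 ] j [-34.5  31.3  95.9   0.1  52.7 -98.5] F [ 0.8 -1.2 -3.8] open 28.7
R [[0.439, 0.001, -0.898], [0.898, 0.001, 0.439], [0.001, -1.0, -0.0]] go [189.7   3.1  20.5] n 190.9
```

Held (−3.8 N on the wrist, 29 mm opening). Next I'll carry it to the seat.

Call:
send_rows(
  moves="0 10 0 1 0;0 20 0 2 0;0 30 0 3 0;0 35 0 4 0;0 35 0 4 0;0 30 0 3 0;0 20 0 2.5 0;0 9.7 0 1 0;0 0 0 0 0;0 0 0 0 0",
)

```text
time_s: 4.97
position: [0.5788, -0.0396, 0.1404]
tcp_rot: [[0.438, -0.003, -0.899], [0.899, 0.0, 0.438], [-0.001, -1.0, 0.002]]
force: [-0.2, 0.1, -4.1]
opening: 0.323
```

```bash
python3 - <<'E'
from h import *
go(.580,-.0395,.0307)
for n in("top","side"):
    c=capture(n);P=pts(c).reshape(-1,3)
    m=(np.hypot(P[:,0]-.58,P[:,1]+.04)<.05)&(P[:,2]<.10)&(P[:,2]>.004);Q=P[m]
    print(n,len(Q),proj(c,(.58,-.04,.01)))
    cv2.imwrite(f"pics/s_{n}.png",c["image"])
a=cv2.imread("pics/s_top.png")[120:260,230:430];b=cv2.imread("pics/s_side.png")[130:270,230:430]
cv2.imwrite("pics/seat1.png",cv2.resize(np.hstack([a,b]),(800,280),interpolation=2))
E
```

```text
t 4.9667 pos [ 0.5788 -0.0396  0.1404] j [-14.9  32.9  92.9  -0.   54.3 -78.9] F [-0.2  0.1 -4.1] open 28.1
R [[0.438, -0.003, -0.899], [0.899, 0.0, 0.438], [-0.001, -1.0, 0.002]] go [  0.7 109.7  -1.3] n 109.7
top 0 (np.float64(326.8449744240307), np.float64(193.65261995153645))
side 793 (np.float64(322.8038279115015), np.float64(211.24574729375132))
```

View pics/seat1.png

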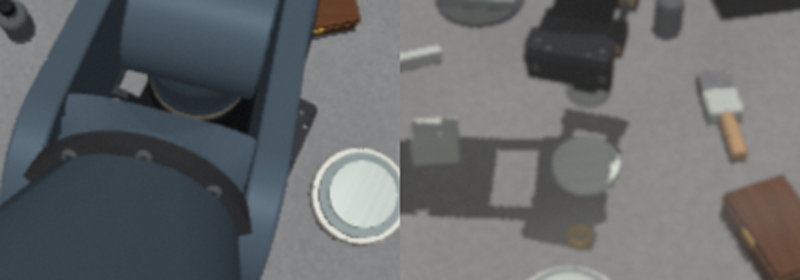

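The anvil is bare in the left crop (about (365,195)). In the right crop the master's foot shows below the gripper over the seat. Lowering it now.

Call:
send_rows(
  moves="0 0.7 15 -1.3 0;0 0 25 0 0;0 0 25 0 0;0 0 20 0 0;0 0 10 0 0;0 0 6 0 0;0 0 4 0 0;0 0 2 0 0;0 0 0 0 0;0 0 0 0 0",
)

```text
time_s: 5.9
position: [0.582, -0.0403, 0.0355]
tcp_rot: [[0.439, 0.002, -0.898], [0.898, -0.001, 0.439], [0.0, -1.0, -0.002]]
force: [-0.5, 0.2, -4.0]
opening: 0.33
```

```bash
python3 -c "
from h import *
go(.580,-.0395,.0307)"
```

```text
t 5.9 pos [ 0.582  -0.0403  0.0355] j [-14.9  42.3  95.8  -0.   41.7 -78.9] F [-0.5  0.2 -4. ] open 28.7
R [[0.439, 0.002, -0.898], [0.898, -0.001, 0.439], [0.0, -1.0, -0.002]] go [-0.1  4.8  2.1] n 5.2
```

Call:
send_rows(
  moves="0 0 2 0 0;0 0 1 0 0;0 0 1 0 0;0 0 0.5 0 0;0 0 0 0 0;0 0 0 0 0",
)

```text
time_s: 6.4
position: [0.5815, -0.04, 0.0307]
tcp_rot: [[0.439, 0.001, -0.898], [0.898, -0.0, 0.439], [0.0, -1.0, -0.001]]
force: [-0.9, 0.6, 2.7]
opening: 0.331
```

Contact (the force turned to +2.7 N). Release and rise.

Call:
send_rows(
  moves="36 0 0 0 0;42 0 0 0 0;46 0 0 0 0;46 0 0 0 0;46 0 -10 0 0;46 0 -20 0 0;46 0 -35 0 0;46 0 -40 0 0;46 0 -40 0 0;46 0 -20 0 0;46 0 0 0 0",
)

```text
time_s: 7.32
position: [0.5849, -0.0409, 0.2016]
tcp_rot: [[0.439, 0.012, -0.898], [0.898, -0.003, 0.439], [0.002, -1.0, -0.013]]
force: [-0.6, 0.6, 0.6]
opening: 0.53
```

```bash
python3 - <<'E'
from h import *
sx=np.array([np.cos(np.radians(-18.5)),np.sin(np.radians(-18.5))])
g=np.array([.5065,.273])-.006*sx;print("grasp",g)
go(*g,.12)
c=capture("side");P=pts(c).reshape(-1,3)
Q=P[(np.hypot(P[:,0]-.58,P[:,1]+.04)<.045)&(P[:,2]<.07)&(P[:,2]>.004)]
for a,b in((.052,.07),(.016,.0235),(.010,.0158)):
    q=Q[(Q[:,2]>a)&(Q[:,2]<b)]
    if len(q): print(a,len(q),cv2.minEnclosingCircle((q[:,:2]*1000).astype(np.float32)),q[:,2].mean())
E
```

```text
grasp [0.50081006 0.27490383]
t 7.3167 pos [ 0.5849 -0.0409  0.2016] j [-14.9  28.4  89.6   0.   61.3 -78.9] F [-0.6  0.6  0.6] open 46.2
R [[0.439, 0.012, -0.898], [0.898, -0.003, 0.439], [0.002, -1.0, -0.013]] go [246.6  79.6 215.2] n 336.8
0.052 155 ((581.7030029296875, -41.09117126464844), 15.671807289123535) 0.060128785674254115
0.016 186 ((577.72265625, -42.381221771240234), 35.99015808105469) 0.01956252254578474
0.01 252 ((579.0009765625, -41.87190246582031), 38.639827728271484) 0.013329187861047703
```

The master stands in the seat: top at 60 mm, centred within 2 mm. On to the slide.

Call:
send_rows(
  moves="46 10 0 9 -0.8;46 20 0 17 -0.8;46 28 0 24 -0.8;46 28 0 24 -0.8;46 28 0 24 -0.8;46 28 0 24 -0.8;46 28 0 24 -0.8;46 28 0 24 -0.8;46 24 0 22 -0.6;46 17 0 15 -0.4;46 8 0 8 0;46 0 0 0 0;46 0 0 0 0",
)

```text
time_s: 8.45
position: [0.4746, 0.2694, 0.1939]
tcp_rot: [[0.318, -0.002, -0.948], [0.948, -0.001, 0.318], [-0.002, -1.0, 0.002]]
force: [-0.5, -0.2, -0.4]
opening: 0.527
```

```bash
python3 - <<'E'
from h import *
go(.5008,.2749,.027)
c=capture("top")
P=pts(c).reshape(-1,3)
s=capture("side");P=np.vstack([pts(s).reshape(-1,3)])
Q=P[(np.hypot(P[:,0]-.506,P[:,1]-.273)<.07)&(P[:,2]>.046)&(P[:,2]<.06)];print(len(Q),Q[:,:].mean(0),cv2.minAreaRect((Q[:,:2]*1000).astype(np.float32)))
a=c["image"][170:270,130:280];b=s["image"][70:170,200:350]
cv2.imwrite("pics/sl1.png",cv2.resize(np.hstack([a,b]),(800,267),interpolation=2))
E
```

```text
t 8.45 pos [0.4746 0.2694 0.1939] j [ 17.9  26.3  95.2  -0.   58.7 -53.5] F [-0.5 -0.2 -0.4] open 45.9
R [[0.318, -0.002, -0.948], [0.948, -0.001, 0.318], [-0.002, -1.0, 0.002]] go [ 13.9 166.9 -23.4] n 169.1
127 [0.50017124 0.27249778 0.05094723] ((500.29205322265625, 273.06475830078125), (14.233855247497559, 78.82625579833984), 72.89412689208984)
```

View pics/sl1.png

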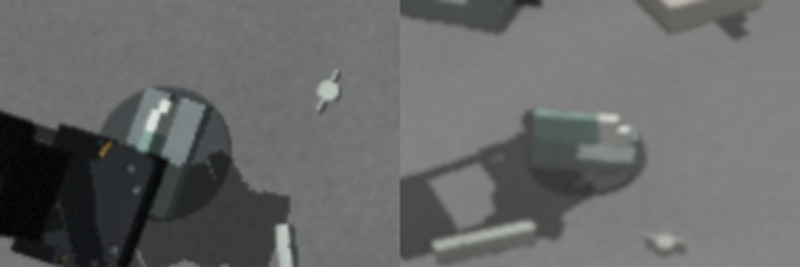

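Call:
send_rows(
  moves="46 7 0 -12 0;46 7 0 -11.4 0;46 0 20 0 0;46 0 30 0 0;46 0 30 0 0;46 0 25 0 0;46 0 10 0 0;46 0 0 0 0;46 0 0 0 0",
)

```text
time_s: 9.3
position: [0.503, 0.2745, 0.0801]
tcp_rot: [[0.321, -0.0, -0.947], [0.947, -0.0, 0.321], [-0.0, -1.0, 0.0]]
force: [0.0, 0.2, 0.5]
opening: 0.529
```

```bash
python3 - <<'E'
from h import *
go(.5008,.2749,.027)
E
```

```text
t 9.3 pos [0.503  0.2745 0.0801] j [ 17.5  37.7  96.3  -0.   46.1 -53.8] F [0.  0.2 0.5] open 46.0
R [[0.321, -0.0, -0.947], [0.947, -0.0, 0.321], [-0.0, -1.0, 0.0]] go [-0.3 53.1  2.2] n 53.2
```

Call:
send_rows(
  moves="46 0 15 2 0;46 0 15 0 0;46 0 12 0 0;46 0 7 0 0;46 0 3 0 0;46 0 0 0 0;30 0 0 0 0;20 0 0 0 0;14 0 0 0 0;11 0 0 0 0;9 0 0 0 0;6 0 0 0 0;0 0 0 0 0;0 0 0 0 0;0 0 0 0 0;0 0 0 0 0",
)

```text
time_s: 10.63
position: [0.5002, 0.2758, 0.0281]
tcp_rot: [[0.32, -0.0, -0.948], [0.948, -0.0, 0.32], [-0.0, -1.0, 0.0]]
force: [-0.8, -1.6, 1.2]
opening: 0.087
```

```bash
python3 - <<'E'
from h import *
go(.5008,.2749,.2)
E
```

```text
t 10.6333 pos [0.5002 0.2758 0.0281] j [ 17.7  42.5  97.7  -0.   39.8 -53.7] F [-0.8 -1.6  1.2] open 7.6
R [[0.32, -0.0, -0.948], [0.948, -0.0, 0.32], [-0.0, -1.0, 0.0]] go [  -0.7 -171.9   -0.8] n 171.9
```

Gripped (7.6 mm). Now straight up, then yaw so the jaw axis (label normal) is radial, pointing outwards.

Call:
send_rows(
  moves="0 0 -5 0 0;0 0 -15 0 0;0 0 -30 0 0;0 0 -40 0 0;0 0 -40 0 0;0 0 -40 0 0;0 0 -40 0 0;0 0 -35 0 0;0 0 -25 0 3;0 0 -10 0 6;0 0 0 0 7;0 0 0 0 7;0 0 0 0 7;0 0 0 0 7;0 0 0 0 7;0 0 0 0 7;0 0 0 0 7;0 0 0 0 7;0 0 0 0 7;0 0 0 0 7",
)

```text
time_s: 12.3
position: [0.4998, 0.2761, 0.308]
tcp_rot: [[0.99, -0.001, 0.139], [-0.139, 0.0, 0.99], [-0.001, -1.0, 0.0]]
force: [0.1, 0.6, -1.4]
opening: 0.086
```

```bash
python3 - <<'E'
from h import *
go(.75,0.0,.35)
E
```

```text
t 12.3 pos [0.4998 0.2761 0.308 ] j [17.7 21.  83.7  0.  75.3 25.7] F [ 0.1  0.6 -1.4] open 7.5
R [[0.99, -0.001, 0.139], [-0.139, 0.0, 0.99], [-0.001, -1.0, 0.0]] go [ 286.2  -42.3 -238.6] n 375.0
```

Call:
send_rows(
  moves="0 14 -2 -12 0;0 28 -4 -24 0;0 28 -4 -24 0;0 28 -4 -24 0;0 28 -4 -24 0;0 28 -4 -24 0;0 28 -4 -24 0;0 28 -4 -24 0;0 28 -4 -24 0;0 28 -4 -24 0;0 14 -2 -12 0",
)

```text
time_s: 13.22
position: [0.7481, -0.0033, 0.3477]
tcp_rot: [[0.991, 0.002, 0.137], [-0.137, -0.001, 0.991], [0.002, -1.0, -0.001]]
force: [1.3, 0.5, -0.6]
opening: 0.089
```

Call:
send_rows(
  moves="0 30 0 0 0;0 30 0 0 0;0 30 0 0 0;0 30 0 0 0;0 30 0 0 0;0 30 0 0 0",
)

```text
time_s: 13.72
position: [0.9025, -0.0222, 0.3291]
tcp_rot: [[0.991, 0.001, 0.133], [-0.133, 0.003, 0.991], [0.001, -1.0, 0.003]]
force: [3.5, 1.2, -4.2]
opening: 0.089
```

```bash
python3 - <<'E'
from h import *
go(.75,0.0,.35)
E
```

```text
t 13.7167 pos [ 0.9025 -0.0222  0.3291] j [ -8.5  56.3  12.7   0.2 111.   -0.8] F [ 3.5  1.2 -4.2] open 7.7
R [[0.991, 0.001, 0.133], [-0.133, 0.003, 0.991], [0.001, -1.0, 0.003]] go [-154.   -21.     1.8] n 155.5
```

Call:
send_rows(
  moves="0 40 0 0 0;0 40 0 0 0;0 40 0 0 0;0 40 0 0 0;0 40 0 0 0;0 40 0 0 0",
)

```text
time_s: 14.22
position: [0.9664, -0.0475, 0.2922]
tcp_rot: [[0.978, 0.162, 0.132], [-0.133, -0.006, 0.991], [0.162, -0.987, 0.016]]
force: [-1.1, 0.6, -1.5]
opening: 0.09
```

```bash
python3 - <<'E'
from h import *
go(.75,0.0,.35)
E
```

```text
t 14.2167 pos [ 0.9664 -0.0475  0.2922] j [-9.8 58.9 12.6  1.3 99.2 -1.8] F [-1.1  0.6 -1.5] open 7.8
R [[0.978, 0.162, 0.132], [-0.133, -0.006, 0.991], [0.162, -0.987, 0.016]] go [-208.6  -92.4   19.4] n 228.9
```

The reach limit does tilt the tool (9° so far), outwards as wanted. I need to check how far the wall is, and whether the tilt survives backing off.

Call:
send_rows(
  moves="0 -30 -10 0 0;0 -40 -10 0 0;0 -40 -10 0 0;0 0 0 0 0",
)

```text
time_s: 14.55
position: [0.846, -0.03, 0.2981]
tcp_rot: [[0.982, 0.136, 0.131], [-0.132, -0.001, 0.991], [0.135, -0.991, 0.017]]
force: [0.8, 1.3, -3.3]
opening: 0.086
```

```bash
python3 - <<'E'
from h import *
go(.75,0.0,.35)
for n in("top","side"):
    P=pts(np.load(n+"0.npy",allow_pickle=True).item()).reshape(-1,3);P=P[~np.isnan(P[:,0])]
    Q=P[(P[:,2]>.1)];print(n,P.min(0),P.max(0))
    for lo in np.arange(-.9,.9,.2):
        q=Q[(Q[:,1]>lo)&(Q[:,1]<lo+.2)&(Q[:,0]>.55)]
        if len(q):print(round(lo,1),len(q),"xmin",np.percentile(q[:,0],1).round(2),"zmax",q[:,2].max().round(2))
E
```

```text
t 14.55 pos [ 0.846  -0.03    0.2981] j [-10.   43.2  45.1   1.3  84.   -2.5] F [ 0.8  1.3 -3.3] open 7.5
R [[0.982, 0.136, 0.131], [-0.132, -0.001, 0.991], [0.135, -0.991, 0.017]] go [-91.2 -64.5  18. ] n 113.2
top [ 0.12373206 -1.5514205  -0.76433171] [1.55333576 1.35350283 0.25640283]
-0.7 1 xmin 0.86 zmax 0.11
-0.5 4718 xmin 0.82 zmax 0.11
-0.3 1973 xmin 0.82 zmax 0.11
0.3 1032 xmin 0.69 zmax 0.26
0.5 783 xmin 0.67 zmax 0.25
side [-0.5748008  -0.51576641 -0.76093167] [1.55296    1.55020813 0.32966318]
-0.7 152 xmin 0.82 zmax 0.11
-0.5 8970 xmin 0.81 zmax 0.12
-0.3 2451 xmin 0.82 zmax 0.11
0.1 238 xmin 1.54 zmax 0.17
0.3 2230 xmin 0.69 zmax 0.24
0.5 626 xmin 0.67 zmax 0.22
```

The tilt persists, and the wall is far away (x ≈ 1.54; the cabinet top is only 0.11 m). Pushing outwards again.

Call:
send_rows(
  moves="0 30 -20 0 0;0 40 -10 0 0;0 40 -10 0 0;0 41 0 0 0;0 41 0 0 0;0 41 0 0 0;0 41 0 0 0;0 41 0 0 0;0 41 0 0 0;0 41 0 0 0;0 41 0 0 0;0 41 0 0 0",
)

```text
time_s: 15.55
position: [1.0243, -0.077, 0.3441]
tcp_rot: [[0.91, 0.394, 0.127], [-0.13, -0.021, 0.991], [0.393, -0.919, 0.032]]
force: [-0.3, 0.5, -0.9]
opening: 0.093
```

```bash
python3 - <<'E'
from h import *
go(.75,0.0,.35)
E
```

```text
t 15.55 pos [ 1.0243 -0.077   0.3441] j [-11.5  57.   12.6   3.3  87.4  -3.3] F [-0.3  0.5 -0.9] open 8.1
R [[0.91, 0.394, 0.127], [-0.13, -0.021, 0.991], [0.393, -0.919, 0.032]] go [-257.3 -115.2   41.5] n 284.9
```

23° now. Continue.

Call:
send_rows(
  moves="0 41 0 0 0;0 41 0 0 0;0 41 0 0 0;0 41 0 0 0;0 41 0 0 0;0 41 0 0 0;0 41 0 0 0;0 41 0 0 0;0 41 0 0 0;0 41 0 0 0;0 41 0 0 0;0 41 0 0 0",
)

```text
time_s: 16.55
position: [1.0784, -0.1055, 0.4503]
tcp_rot: [[0.746, 0.655, 0.12], [-0.119, -0.046, 0.992], [0.655, -0.754, 0.043]]
force: [0.5, -0.3, -0.3]
opening: 0.087
```

```bash
python3 - <<'E'
from h import *
go(.75,0.0,.35)
E
```

```text
t 16.55 pos [ 1.0784 -0.1055  0.4503] j [-13.2  53.4  12.5   6.2  73.5  -4.9] F [ 0.5 -0.3 -0.3] open 7.6
R [[0.746, 0.655, 0.12], [-0.119, -0.046, 0.992], [0.655, -0.754, 0.043]] go [-323.2 -144.3   60.8] n 359.2
```

Call:
send_rows(
  moves="0 41 0 0 0;0 41 0 0 0;0 41 0 0 0;0 41 0 0 0;0 0 0 0 0",
)

```text
time_s: 16.97
position: [1.0816, -0.1126, 0.5104]
tcp_rot: [[0.675, 0.728, 0.118], [-0.114, -0.056, 0.992], [0.729, -0.683, 0.045]]
force: [0.5, -0.5, 1.0]
opening: 0.092
```

```bash
cat > fk.py <<'E'
from h import *
from scipy.optimize import least_squares
D=[([53.714,30.279,82.156,67.687],(.274,.561,.222)),([-34.7,25.3,91.3,63.4],(.516,-.2221,.2227)),([-34.5,39.1,98.8,41.9],(.5156,-.2199,.0577)),([-14.9,42.3,95.8,41.7],(.582,-.0403,.0355)),([17.9,26.3,95.2,58.7],(.4746,.2694,.1939)),([17.7,21,83.7,75.3],(.4998,.2761,.308)),([-8.5,56.3,12.7,111],(.9025,-.0222,.3291)),([-10,43.2,45.1,84],(.846,-.03,.2981)),([-9.8,58.9,12.6,99.2],(.9664,-.0475,.2922)),([-11.5,57,12.6,87.4],(1.0243,-.077,.3441)),([-13.2,53.4,12.5,73.5],(1.0784,-.1055,.4503))]
def fk(p,j):
    a,h,L2,Lc,Ls,d,e=p;q=np.radians(j);A=q[1]+q[2];S=A+q[3]
    r=a+L2*np.sin(q[1])+Lc*np.sin(A)+Ls*np.cos(A)+d*np.sin(S)
    z=h+L2*np.cos(q[1])+Lc*np.cos(A)-Ls*np.sin(A)+d*np.cos(S)
    return np.array([r*np.cos(q[0])-e*np.sin(q[0]),r*np.sin(q[0])+e*np.cos(q[0]),z])
s=least_squares(lambda p:np.concatenate([fk(p,j)-x for j,x in D]),[0,.3,.4,.4,0,.2,.1])
p=s.x;print("par",p.round(3),"maxres",abs(s.fun).max().round(4))
for T in((.519,-.221,.135),(.519,-.221,.18),(.6,-.22,.2)):
    f=least_squares(lambda q:np.append(fk(p,q)-T,.3*np.radians(q[1:].sum()-135)),[-30,0,120,30],bounds=([-176,-43.2,12.5,0],[176,126,139.9,151]),x_scale=30)
    print(T,f.x.round(1),(fk(p,f.x)-T).round(4),f.x[1:].sum())
E
python3 - <<'E'
from fk import *
go(.75,-.1,.40)
E
```

```text
par [-0.001  0.274  0.588  0.393  0.114  0.305  0.117] maxres 0.0262
(0.519, -0.221, 0.135) [-34.7  26.6 118.7   0. ] [ 0.0123 -0.0052  0.026 ] 145.32964673756368
(0.519, -0.221, 0.18) [-34.8  22.1 119.9   0. ] [ 0.0071 -0.003   0.0186] 142.02098098270108
(0.6, -0.22, 0.2) [-30.6  25.6 112.7   0. ] [ 0.0035 -0.0013  0.0077] 138.27560772501502
t 16.9667 pos [ 1.0816 -0.1126  0.5104] j [-13.7  50.9  12.5   7.2  70.3  -5.3] F [ 0.5 -0.5  1. ] open 8.0
R [[0.675, 0.728, 0.118], [-0.114, -0.056, 0.992], [0.729, -0.683, 0.045]] go [-305.8 -166.8  -31.8] n 349.8
```

The tilt is 46.8°, with the label normal up and outwards. Now I'll carry it over in free space, first inwards and sideways.

```bash
python3 - <<'E'
from h import *
go(.72,-.25,.42)
E
```

```text
t 16.9667 pos [ 1.0816 -0.1126  0.5104] j [-13.7  50.9  12.5   7.2  70.3  -5.3] F [ 0.5 -0.5  1. ] open 8.0
R [[0.675, 0.728, 0.118], [-0.114, -0.056, 0.992], [0.729, -0.683, 0.045]] go [-294.4 -193.9 -183.2] n 397.3
```

Call:
send_rows(
  moves="0 -10 -6 -6 0;0 -20 -13 -12 0;0 -24 -16 -15 0;0 -24 -16 -15 0;0 -24 -16 -15 0;0 -24 -16 -15 0;0 -24 -16 -15 0;0 -24 -16 -15 0;0 -24 -16 -15 0;0 -24 -16 -15 0;0 -24 -16 -15 0;0 -24 -16 -15 0;0 -20 -12 -12 0;0 -8 -5 -5 0;0 0 0 0 0",
)

```text
time_s: 18.22
position: [0.7134, -0.252, 0.4148]
tcp_rot: [[0.681, 0.722, 0.121], [-0.116, -0.056, 0.992], [0.723, -0.69, 0.046]]
force: [-0.3, 0.5, -0.7]
opening: 0.091
```

```bash
python3 - <<'E'
from h import *
go(.5217,-.2205,.26)
E
```

```text
t 18.2167 pos [ 0.7134 -0.252   0.4148] j [-37.2  18.2  86.2  37.2  40.5 -50.3] F [-0.3  0.5 -0.7] open 7.9
R [[0.681, 0.722, 0.121], [-0.116, -0.056, 0.992], [0.723, -0.69, 0.046]] go [-246.1  -33.5    1. ] n 248.4
```

Call:
send_rows(
  moves="0 -10 -1 0 0;0 -16 -2 0 0;0 -20 -3 0 0;0 -20 -3 0 0;0 -20 -3 0 0;0 -20 -3 0 0;0 -20 -3 0 0;0 -20 -3 0 0;0 -20 -3 0 0;0 -20 -3 0 0;0 -20 -3 0 0;0 -20 -3 1 0;0 -15 -2 0 0;0 -5 -1 0 0;0 0 0 0 0",
)

```text
time_s: 19.47
position: [0.5224, -0.22, 0.2616]
tcp_rot: [[0.681, 0.723, 0.119], [-0.115, -0.055, 0.992], [0.723, -0.689, 0.046]]
force: [0.8, -0.4, -1.0]
opening: 0.088
```

```bash
python3 - <<'E'
from h import *
go(.5217,-.2205,.135)
E
```

```text
t 19.4667 pos [ 0.5224 -0.22    0.2616] j [ -51.7   16.4  121.1   79.1   32.9 -110.3] F [ 0.8 -0.4 -1. ] open 7.6
R [[0.681, 0.723, 0.119], [-0.115, -0.055, 0.992], [0.723, -0.689, 0.046]] go [-92.   86.8  -6.4] n 126.6
```

Call:
send_rows(
  moves="0 -4 4 -0.5 0;0 -7 7 -0.5 0;0 -10 9 -0.6 0;0 -10 9 -0.6 0;0 -10 9 -0.6 0;0 -10 9 -0.6 0;0 -10 9 -0.6 0;0 -10 9 -0.6 0;0 -9 9 -0.6 0;0 -7 7 -0.5 0;0 -4 4 -0.4 0;0 -1 1.8 -0.4 0;0 0 0 0 0;0 0 0 0 0",
)

```text
time_s: 20.63
position: [0.523, -0.2211, 0.136]
tcp_rot: [[0.679, 0.724, 0.117], [-0.113, -0.055, 0.992], [0.725, -0.687, 0.044]]
force: [-0.2, 0.8, 0.3]
opening: 0.089
```

```bash
python3 - <<'E'
from h import *
go(.5217,-.2205,.135)
c=capture("side");t=capture("top")
for k in(c,t):
  P=pts(k)
  for n in("slide","slide_notch","slide_label"):
    for d in mark_of(k,n):
      r,q=d["pixel"];print(n,np.round(d["pixel"]),round(d["p"],2),P[int(r),int(q)].round(3))
print("expected centre",proj(c,(.521,-.2265,.135)),proj(t,(.521,-.2265,.135)))
for m in masks_of(c,"slide")[:2]:
    Q=pts(c)[m["region"]];Q=Q[~np.isnan(Q[:,0])];md=np.median(Q,0);Q=Q[np.linalg.norm(Q-md,axis=1)<.07]
    u,s,v=np.linalg.svd(Q-Q.mean(0),full_matrices=0);print(round(m["p"],2),len(Q),Q.mean(0),"normal",v[2],Q.min(0),Q.max(0))
a=c["image"][150:350,200:440];b=t["image"][140:340,300:540]
cv2.imwrite("pics/fin.png",cv2.resize(np.hstack([a,b]),(800,333),interpolation=2))
E
```

```text
t 20.6333 pos [ 0.523  -0.2211  0.136 ] j [ -51.8   35.3  127.4  116.4   36.7 -155.1] F [-0.2  0.8  0.3] open 7.7
R [[0.679, 0.724, 0.117], [-0.113, -0.055, 0.992], [0.725, -0.687, 0.044]] go [-1.7 -0.3  0.4] n 1.7
slide [248. 314.] 0.95 [ 0.518 -0.231  0.149]
slide_notch [265. 317.] 0.56 [ 0.518 -0.259  0.141]
slide_label [266. 322.] 0.57 [ 0.526 -0.257  0.134]
slide [211. 421.] 0.54 [ 0.51  -0.19   0.243]
slide_label [194. 324.] 0.47 [ 0.571 -0.033  0.061]
expected centre (np.float64(314.40418460568304), np.float64(250.48283425306877)) (np.float64(423.8296729889172), np.float64(211.51231691043122))
0.58 738 [ 0.52310756 -0.23822037  0.13913424] normal [-0.65860281  0.13460353 -0.74035412] [ 0.49935255 -0.27342432  0.1179289 ] [ 0.54495239 -0.18211867  0.17106736]
```

View pics/fin.png

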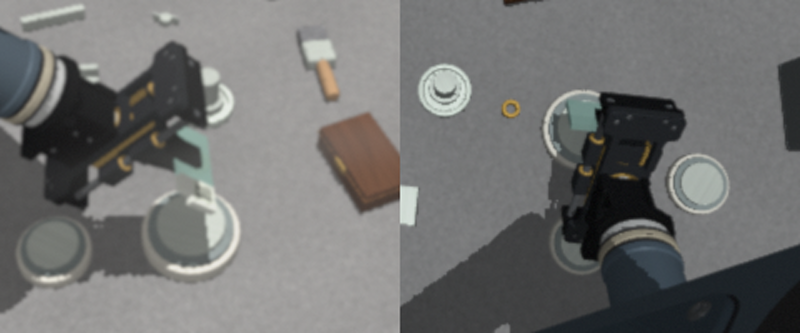

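The last picture shows:
- **Slide:** held over the bare anvil at about (195,165) in the left crop, frosted end and notch towards −y. The network finds the label on the upper face. Its span in y is −0.273 to −0.182 m, so it's centred to about 2 mm, with the normal 42–44° from vertical.
- **Master:** upright in its seat at about (445,88) in the right crop.

Handing in.

```bash
python3 -c "
from h import *
s=read_state();print(np.abs(s['qvel']).max(),s['opening'],s['time_s']);print(hand_in())"
```

```text
0.17255925136924513 0.08995015987209505 21.0833
the job is handed in; nothing more can be done
None
```

The job is done and handed in at 21.1 s; no verdict came back. I moved the master from the large anvil to its ring seat and released it. I then lifted the slide by its clear glass and am holding it, label up, over the empty anvil.

The moves only allow turns about the finger axis, so I got the tilt by pushing the arm against its reach limit in free space. The tilt stayed when I backed off.

Last checks:
- **Master:** upright, with its top at 60 mm and centred within about 2 mm of the seat. That was measured right after release; in the final picture it still stands there.
- **Slide position:** the centre is about 2 mm from the anvil axis and about 10 cm above the anvil's top.
- **Slide tilt:** the label side is 43.5° from straight up by the tool pose and 42° by the depth image, so the two roughly agree.
- **Grip:** opening 7.8 mm, wrist force under 1 N and the arm still.
- **Disagreement:** in the final top view the gripper hides most of the slide, and the network put the label on the seat (a low-confidence false hit). The side view found it on the upper face.
- **Not checked:** I did not re-measure the bystanders, but nothing looked out of place in the last crops.

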